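# Pop the bit tray and trap it

### The arm

A 6-joint arm with a two-finger parallel gripper is mounted at the origin on a cart in front of the work surface, level with it; the furniture and walls round the work are solid. World frame = base frame: x ahead of the robot, y to its left, z up, the work surface at z = 0. Lengths are in m, angles in rad, forces in N, time in s.
With the tool pointing down it reaches from about 0.375 to 0.9 m from the base axis. Payload 3.1 kg.
Tool frame: the origin (TCP) lies between the finger pads; the fingertips stand manip.nose_length ahead of it and the grasp point (between the pads) lies 5 mm behind it (manip.nose_length is the distance from the TCP to the fingertips, in m); z points along the fingers, y is the line along which they close (so a half turn about z gives the same grasp; the last joint's range is limited). The gripper opens to 85 mm and grips with 20 to 120 N. Pads are 22 mm wide; open, the fingers measure 114 mm over their backs; the gripper's body (76 mm by 85 mm) begins 54 mm behind the grasp point. The pads swing forward as they close: fully open they stand 13 mm farther back than shut.
Start: joints at [1, 0.527, 1.433, -0, 1.181, -0.178], TCP at [0.239, 0.578, 0.245] pointing down, gripper open.
Joint ranges: [-3.08, 3.08], [-0.75, 2.2], [0.22, 2.44], [-1.43, 4.57], [0, 2.65], [-2.85, 2.85]. Speed limits (rad/s): [2.79, 2.79, 3.14, 3.14, 3.14, 3.14].

### API

Orientations are given as a unit quaternion [x, y, z, w].
In Python, from station import monitor, eyes, job, manip gives the robot as it stands.
- The arm moves only by the shell command python3 -m pendant 'ROWS' [FORCE]. ROWS is JSON, a list that holds one entry, the list of rows, each a list of 7 numbers: the shift along the tool's x, y, z as a fraction of full scale, then the turn, a rotation vector about the tool's x, y, z as a fraction of full scale, then the opening, from 0 (shut) to 1 (fully open). A call has 1 to 20 rows; each row shifts and turns the commanded pose from where the row before left it, along the tool's axes as they then stand; what a row does not reach is not made up. Full scale, the value 1, is 800 mm for a shift and 0.12 rad for a turn. A row lasts 1/10 s, in which the tool goes at most 50 mm and 8.59 degrees, less where a joint would pass 70% of its speed; a pose out of reach is approached as far as the arm can. A call with a number of a shift or a turn outside -1 to 1 is refused whole. A call with a gripper value outside its range is refused whole. The fingers move at their own pace and stop on an object; FORCE is the grip in N (left out, the last holds). Time passes only in rows, so rows that do not move let the fingers close. It gives the time, the measured TCP pose, the force, the opening and the grip force at its end, in the units of the state.
- monitor.sense(): the state, without advancing time (a new reading comes with each control period).
- eyes.snapshot(name): name is "scene" or "top" or "wrist"; returns a dict with "pixels" (384x512x3 uint8, red, green, blue), "depth" (384x512 float32, m along the optical axis (not along the pixel's ray), 0 where there is no reading), "intrinsics" (3x3 intrinsics, pixels), "eye" and "attitude" of the camera in the world. Camera axes: x right, y down, z forward; pixel columns grow to the right and rows downward; lengths in m; the calibration is good to about 2 mm. A picture is of the moment at which its call begins.
- job.sign_off(): hands the job in; it is judged then, once.
The state is a dict: "t": time; "q": joint angles; "qd": joint speeds; "tau": joint torques, N m; "tcp_pos": TCP position; "tool_rot": TCP orientation; "force": force on the tool from outside, world axes, zero at the start; "ft_torque": the same for the moment, N m; "finger_gap": opening from 0.0 (shut) to 1.0 (fully open); "gripper_force": force on a finger pad.
Only numpy, scipy, OpenCV 4.12 (cv2) and the standard library are available. Lean on these libraries where they do the work, as an engineer would, in place of code of your own. Each camera call takes 0.05 s, during which the arm holds its last target. There are 200 camera calls.

### The job

Press down the ejector key of the bit dock with one finger so that the sprung tray pops out, and, with the key kept down, trap the tray with the other finger before its front plate has slid past the two pegs on the rails. Only touch, never pinch or lift: the block of bits is left alone standing in the tray, the jar, offcut and screwdriver round the dock stay where they are, and the push on the tray is gentle. Finish while still holding: one finger keeping the key down, the other holding the popped tray still.

Things in the scene. Friction and masses are not known exactly. Their poses are not given: they have to be found in the camera images.
- bit_dock: Bit dock fixed to the bench: grey base, x -115 to +50 mm, y +-42 mm, 10 mm high. Origin on the bench top, z up; the tray slides out along its -x. Rails at y = +-34 mm, 8 mm wide, top z = 20 mm; on them two limit pegs, 8 mm thick, at x = -78 mm, top z = 34 mm. Behind the tray a black housing, x 14 to 48 mm, y +-34 mm, top z = 34 mm, carries the ejector key.
- eject_key: Grey ribbed push key on the housing, 22 mm (x) x 24 mm (y), centred at dock x = 29 mm, y = 0; origin and axes are the dock's while it is up. It sinks 7 mm straight down to a stop; the spring takes 1.5 N at first, 5 N at the stop. After about 4 mm the catch lets the tray go, which then runs out whether or not the key stays down. Released, the key springs back up.
- key_top (a point): Middle of the top of the ejector key: dock x = 29 mm, z = 42 mm when up, 35 mm when fully pressed.
- eject_tray: Sprung steel tray between the rails; origin and axes are the dock's while it is latched, and it shifts along the dock's -x by as much as it is out (at most 90 mm). Once let go it creeps out on a damper at about 20 mm/s, pushed by 4 N (3 N at 60 mm). At 60 mm the outer face of its front plate is level with the pegs. Low lips, 24 mm high, on the other sides, the back one ending at x = 12 mm.
- tray_front (a point): Middle, 45 mm above the bench, of the outer face of the tray's upright flat front plate: 6 mm thick, 56 mm wide, from z = 11 to 56 mm; outer face at dock x = -18 mm while latched.
- bit_block: Loose wooden block 16 x 44 x 28 mm with four upright steel bits (top 48 mm above its underside), standing in the tray, its top at z = 63 mm; origin at the middle of its underside.
- jar: Glass nail jar, 66 mm across, 86 mm high, loose, beside the dock on its -y side; origin under its centre.
- offcut: Pale wooden offcut 44 x 64 x 30 mm, loose, beside the dock on its +y side; origin under its centre.
- driver: Screwdriver with dark handle, 191 mm long, 27 mm thick, lying loose on the bench along the +y side of the dock's base; origin under its middle.
Mind the look-alikes: they are no part of the job. What is shaped like the bit_block but green or pink is not meant.

How it is judged:
By the outcome, as a careful person would: the job done as asked, in the order asked, and still so for the second after the job is handed in, while the arm keeps its last pose, push and grip.
It also fails if it takes over 32 s, if anything falls off the work surface, if the arm or the gripper's body presses on something with over 40 N, if the wrist force passes 120 N, or if a joint passes its speed limit or range.

## Working session

There is one attempt and no reset: what is moved stays moved. The work goes in short steps, Python scripts to look and compute and a shell command to move; the robot and the scene stay as the last step left them, time stands still between calls to the robot, and variables do not carry over. Pictures are saved under pics/ and viewed, at most 10 in all, crops included, and the job is handed in when it is done.

```bash
mkdir -p pics; ls; python3 - <<'E'
from station import monitor, eyes, job, manip
import cv2,numpy as np
s=monitor.sense();print(s, manip.nose_length)
for n in("scene","top"):
    d=eyes.snapshot(n);cv2.imwrite(f"pics/{n}0.png",d["pixels"][:,:,::-1]);np.savez(f"pics/{n}0.npz",**d)
    print(n,d["intrinsics"],d["eye"],d["attitude"])
E
```

```text
pics
{'t': 0.0, 'q': array([ 1.00051393e+00,  5.28471137e-01,  1.43389072e+00, -2.66017614e-05,
        1.18138334e+00, -1.78539932e-01]), 'qd': array([ 1.07526458e-04, -3.52625974e-04, -9.06183480e-04, -7.51915172e-05,
       -1.41632856e-03,  1.64715158e-05]), 'tau': array([-3.95736824e-04, -4.42344475e+01, -1.78025490e+01, -1.91524550e-04,
        8.41704343e-03,  1.93292806e-05]), 'tcp_pos': array([0.23825574, 0.57707335, 0.24433421]), 'tool_rot': array([ 1.94616105e-01,  9.80878898e-01, -1.00620862e-03, -3.82171187e-04]), 'force': array([-0.05338954, -0.63687648, -1.45753268]), 'ft_torque': array([-0.03598694, -0.01641671, -0.00492471]), 'gripper_force': 0.0, 'finger_gap': 1.002433927320992} 0.014
scene [[474.22421383   0.         255.08067104]
 [  0.         474.22421383 194.96131201]
 [  0.           0.           1.        ]] [-0.11748599 -0.62034999  0.57709198] [ 0.77917513 -0.43533487  0.22965526 -0.3881084 ]
top [[365.20757299   0.         256.67929648]
 [  0.         365.20757299 185.04332428]
 [  0.           0.           1.        ]] [ 0.32973664 -0.2460358   0.87709663] [-0.65287992  0.75042743 -0.07877778  0.06633659]
```

View pics/scene0.png

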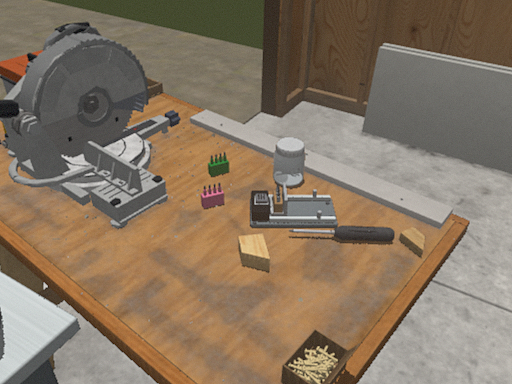

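View pics/top0.png

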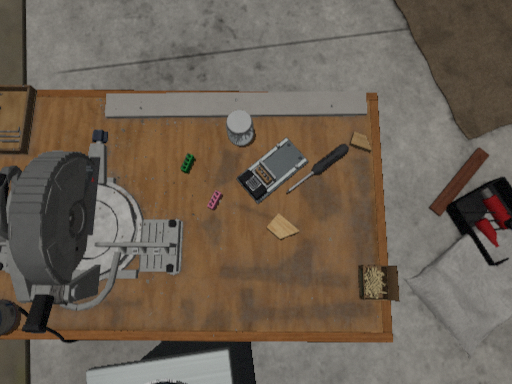

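Top view: the dock is around (273,170). Its black housing and key are at (257,182), and the tray opens toward (300,150). The jar is at (239,127), the driver at (318,168) and the offcut at (283,227). Look-alikes: the green block (188,163) and the pink block (214,200) for bit_block; the small offcut (361,142) for the offcut. Next, enlarged crops.

```bash
cat > h.py <<'E'
import cv2,numpy as np
from scipy.spatial.transform import Rotation as R
def P(d,u,v,z=None):
    K=d["intrinsics"];r=np.array([(u-K[0,2])/K[0,0],(v-K[1,2])/K[1,1],1.]);M=R.from_quat(d["attitude"]).as_matrix()
    if z is None: return d["eye"]+M@(r*d["depth"][int(round(v)),int(round(u))])
    w=M@r; return d["eye"]+w*(z-d["eye"][2])/w[2]
def px(d,p):
    c=R.from_quat(d["attitude"]).as_matrix().T@(np.asarray(p)-d["eye"]);u=d["intrinsics"]@c;return u[:2]/u[2]
E
python3 - <<'E'
from h import *
t=dict(np.load("pics/top0.npz"));s=dict(np.load("pics/scene0.npz"))
c=cv2.resize(t["pixels"][100:250,215:375],None,fx=4.9,fy=4,interpolation=cv2.INTER_CUBIC) if 0 else cv2.resize(t["pixels"][130:210,230:330],None,fx=7,fy=7,interpolation=cv2.INTER_CUBIC)
cv2.imwrite("pics/topc.png",c[:,:,::-1])
c=cv2.resize(s["pixels"][130:280,225:435],None,fx=3.8,fy=3.8,interpolation=cv2.INTER_CUBIC)
cv2.imwrite("pics/scenec.png",c[:,:,::-1])
for u,v in[(239,120),(283,227),(340,152),(295,188),(257,182),(290,155),(273,115),(215,200)]:print(u,v,P(t,u,v).round(3))
E
```

```text
239 120 [ 0.65  -0.253  0.087]
283 227 [ 0.398 -0.32   0.03 ]
340 152 [ 0.559 -0.485  0.026]
295 188 [ 0.491 -0.366  0.   ]
257 182 [ 0.509 -0.275  0.044]
290 155 [ 0.573 -0.366  0.011]
273 115 [ 0.683 -0.34   0.01 ]
215 200 [ 0.483 -0.171  0.029]
```

View pics/topc.png

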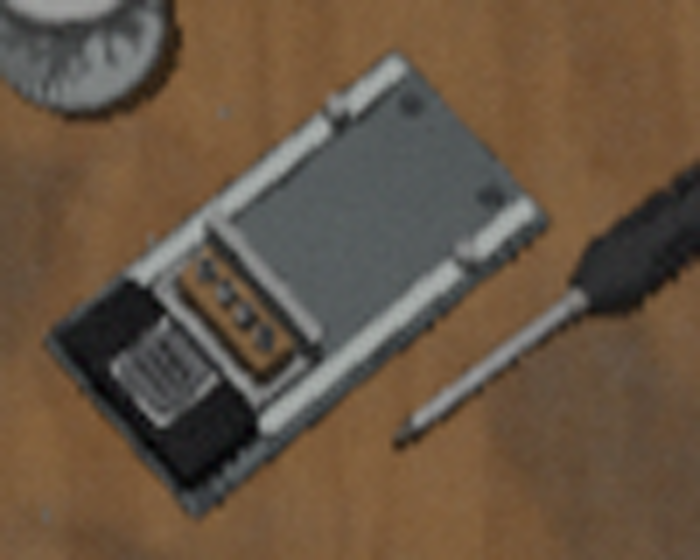

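View pics/scenec.png

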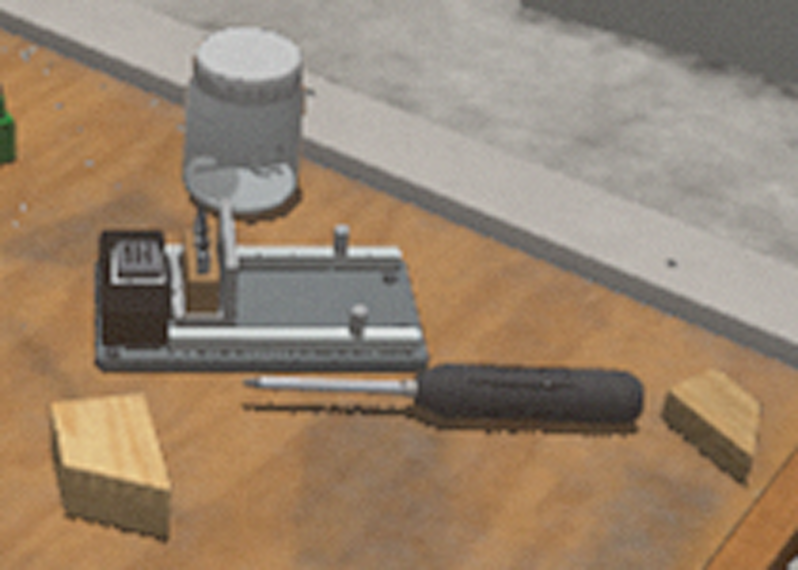

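```bash
cat >> h.py <<'E'
def fit(L,W):
    L=np.array(L)[:,:2];W=np.array(W)[:,:2];l=L-L.mean(0);w=W-W.mean(0)
    a=np.arctan2((l[:,0]*w[:,1]-l[:,1]*w[:,0]).sum(),(l*w).sum());c,s=np.cos(a),np.sin(a);M=np.array([[c,-s],[s,c]])
    t=W.mean(0)-M@L.mean(0);return a,t,(W-(L@M.T+t))*1000
E
python3 - <<'E'
from h import *
t=dict(np.load("pics/top0.npz"));s=dict(np.load("pics/scene0.npz"))
T=[((402,50),(-.115,-.042,.01)),((548,222),(-.115,.042,.01)),((48,340),(.05,-.042,.01)),((197,517),(.05,.042,.01)),((165,368),(.029,0,.042)),((340,108),(-.078,-.034,.034)),((472,247),(-.078,.034,.034))]
W=[P(t,(x+.5)/7-.5+230,(y+.5)/7-.5+130,l[2]) for (x,y),l in T]
a,o,e=fit([l for _,l in T],W);print(a,o,e.round(1))
S=[((425,360),(-.115,.042,.01)),((97,360),(.05,.042,.01)),((405,250),(-.115,-.042,.01)),((140,257),(.029,0,.042)),((341,231),(-.078,-.034,.034)),((358,311),(-.078,.034,.034))]
W2=[P(s,(x+.5)/3.8-.5+225,(y+.5)/3.8-.5+130,l[2]) for (x,y),l in S]
a2,o2,e2=fit([l for _,l in S],W2);print(a2,o2,e2.round(1))
# depth check heights
c,n=np.cos(a),np.sin(a)
w=lambda x,y,z:np.array([o[0]+c*x-n*y,o[1]+n*x+c*y,z])
for p in[(.029,0,.042),(.018,.028,.034),(-.06,0,.01)]:
    u=px(t,w(*p));v=px(s,w(*p));print(w(*p),P(t,*u),P(s,*v))
# z-by-triangulation of key
def ray(d,u,v):
    q=P(d,u,v,0)-d["eye"];return d["eye"],q/np.linalg.norm(q)
p1,r1=ray(t,(165.5)/7-.5+230,(368.5)/7-.5+130);p2,r2=ray(s,140.5/3.8-.5+225,257.5/3.8-.5+130)
k=np.linalg.lstsq(np.c_[r1,-r2],p2-p1,rcond=None)[0];print("tri key",p1+r1*k[0],p2+r2*k[1])
for n_,d,u,v in[("jar",t,239,119)]:print(n_,P(d,u,v))
E
```

```text
2.1325906100486227 [ 0.52518682 -0.29042045] [[-1.3 -0.7]
 [-0.1  3.1]
 [-1.2 -1.9]
 [ 1.1  0.2]
 [ 0.7  0.1]
 [-0.7  0. ]
 [ 1.6 -0.9]]
2.1464557426760402 [ 0.52596356 -0.29188492] [[-3.1  1.8]
 [ 0.2 -0.3]
 [ 5.5  1.4]
 [ 0.1 -1.6]
 [-1.8 -1.4]
 [-1.   0. ]]
[ 0.50973836 -0.26587773  0.042     ] [ 0.50959573 -0.26586201  0.0426617 ] [ 0.50924389 -0.26615717  0.04242183]
[ 0.4919017  -0.29010279  0.034     ] [ 0.49212429 -0.29016328  0.03284274] [ 0.49147924 -0.29033174  0.0343765 ]
[ 0.55714915 -0.34119849  0.01      ] [ 0.55746608 -0.34133111  0.00879158] [ 0.55656924 -0.34143844  0.01048746]
tri key [ 0.51093078 -0.26582656  0.03980239] [ 0.51245156 -0.26796668  0.04018208]
jar [ 0.65268531 -0.25284158  0.08587186]
```

```bash
python3 - <<'E'
from h import *
t=dict(np.load("pics/top0.npz"));s=dict(np.load("pics/scene0.npz"))
H=np.zeros((13,22))
for d in(t,s):
    K=d["intrinsics"];v,u=np.mgrid[0:384:2,0:512:2];D=d["depth"][v,u]
    r=np.stack([(u-K[0,2])/K[0,0]*D,(v-K[1,2])/K[1,1]*D,D],-1)[D>0]
    p=r@R.from_quat(d["attitude"]).as_matrix().T+d["eye"]
    i=((p[:,0]-.15)/.05).astype(int);j=((p[:,1]+.5)/.05).astype(int)
    ok=(p[:,0]>.15)&(p[:,1]>-.5)&(i<13)&(j<22)
    np.maximum.at(H,(i[ok],j[ok]),p[ok,2])
print("cols y from -0.5 step .05; rows x from .15")
for k in range(13):print(f"{.15+.05*k:.2f}",*(f"{int(h*1000):4d}" for h in H[k]))
E
```

```text
cols y from -0.5 step .05; rows x from .15
0.15    4    4    3    4    3    3    4    3    5    3    2    1    0    0    0    0    0    0    0    0    0    0
0.20   42    4    4    4    5    3    6    5    5    5    3    4    4    4   32    3    4    0    0    0    0    0
0.25   41    4    4    4    4    4    4    5    4    5    4   69  231  230   97    4   61    0    0    0    0    0
0.30    4    4    4    5    4    4    4    4   57   55   52  181  217  211  101    3   59    0    0    0    0    0
0.35    4    5   32   33   32    4    5    6  106  108  106  265  266  256    2   53   55    3    0    0    0    0
0.40    3    5    4   34   32    4    4    4   56  106  108  283  282  282  200  205   62   45    2    0    0    0
0.45    4    4   23   24   43    5   49    4   50   51   55  287  295  296  215  215    0    0    2    1    0    0
0.50   27   29   35   63   63   37   49    3    5    5   56  280  294  296    0    0    0    0    0    0    0    0
0.55   28   22   24   36   58    4    5   51   28    4    4  252  264    0    0    0    2    0    0  104  103  102
0.60    4    3   22   20   89   89    4   46    4    4    4   55   53    2    0    2    2    0    0  124  125  102
0.65   21   20   20   19   90   89   14    4    6    5    3   55   53    4    4   35   36    0    0    0  101  103
0.70   21   19   19   20   20   20   20   20   19   20   19   19    4    5    4   32   15    0    0    0    0  101
0.75    0    0    0    3   18   17   19   20   19   20   21   18    3    4    5   33    9    0    0    0    0    0
```

```bash
python3 -m pendant '[[[0,0,-0.055,0,0,0,1],[0,0,-0.055,0,0,0,1],[0,0,-0.055,0,0,0,1],[0,0,-0.055,0,0,0,1],[-0.06,0,0,0,0,0.64,1],[-0.06,0,0,0,0,0.64,1],[-0.06,0,0,0,0,0.64,1],[-0.06,0,0,0,0,0.64,1],[-0.06,0,0,0,0,0.64,1],[-0.06,0,0,0,0,0.64,1],[-0.06,0,0,0,0,0.64,1],[-0.06,0,0,0,0,0.64,1],[-0.06,0,0,0,0,0.64,1],[-0.06,0,0,0,0,0.64,1],[-0.06,0,0,0,0,0.64,1],[-0.06,0,0,0,0,0.64,1],[-0.06,0,0,0,0,0.64,1],[-0.06,0,0,0,0,0.64,1],[-0.06,0,0,0,0,0.64,1],[-0.06,0,0,0,0,0.64,1]]]' 20
cat >> h.py <<'E'
A,O=2.135,np.array([.5252,-.2907])
def w(x,y,z): 
    c,n=np.cos(A),np.sin(A);return np.array([O[0]+c*x-n*y,O[1]+n*x+c*y,z])
def dock(p):
    c,n=np.cos(A),np.sin(A);q=np.asarray(p)[:2]-O;return np.array([c*q[0]+n*q[1],-n*q[0]+c*q[1],p[2]])
def goto(x,y,z,st):
    """shift in tool axes (full-scale units) now, and turn left; tool down with tool y along dock -x"""
    Rt=R.from_quat(st["tool_rot"]);c,n=np.cos(A),np.sin(A);Y=-np.array([c,n,0]);Z=np.array([0,0,-1.]);G=R.from_matrix(np.c_[np.cross(Y,Z),Y,Z])
    print("t",st["t"],"tcp dock mm",(dock(st["tcp_pos"])*1000).round(1),"F",st["force"].round(2),"gap",st["finger_gap"])
    print("shift",(Rt.inv().apply(w(x,y,z)-st["tcp_pos"])/.8).round(4),"turn",((Rt.inv()*G).as_rotvec()/.12).round(3), "shift in goal axes",(G.inv().apply(w(x,y,z)-st["tcp_pos"])/.8).round(4))
E
python3 - <<'E'
from h import *
from station import monitor
s=monitor.sense();print(s["tcp_pos"],s["q"]);goto(-.0205,0,.17,s)
E
```

```text
t: 2.1
tcp_pos: [0.6474, -0.018, 0.4204]
tool_rot: [0.726, 0.688, -0.0, -0.001]
force: [-0.8, 0.0, 0.5]
finger_gap: 1.002
gripper_force: 0.0
[ 0.64741491 -0.01797898  0.42039148] [-2.00033759e-01  4.28705321e-01  1.12121220e+00  7.93791866e-05
  1.59290166e+00 -1.47072956e-01]
t 2.1 tcp dock mm [ 165.1 -249.1  420.4] F [-0.8   0.03  0.46] gap 1.0021631520990506
shift [-0.3695 -0.1193  0.313 ] turn [-1.000e-02  3.000e-03  7.947e+00] shift in goal axes [-0.3114  0.232   0.313 ]
```

```bash
python3 -m pendant '[[[0,0,0,0,0,0.993,1],[0,0,0,0,0,0.993,1],[0,0,0,0,0,0.993,1],[0,0,0,0,0,0.993,1],[0,0,0,0,0,0.993,1],[0,0,0,0,0,0.993,1],[0,0,0,0,0,0.993,1],[0,0,0,0,0,0.993,1],[-0.0346,0.0258,0.0348,0,0,0,1],[-0.0346,0.0258,0.0348,0,0,0,1],[-0.0346,0.0258,0.0348,0,0,0,1],[-0.0346,0.0258,0.0348,0,0,0,1],[-0.0346,0.0258,0.0348,0,0,0,1],[-0.0346,0.0258,0.0348,0,0,0,1],[-0.0346,0.0258,0.0348,0,0,0,1],[-0.0346,0.0258,0.0348,0,0,0,1],[-0.0346,0.0258,0.0348,0,0,0,1],[0,0,0,0,0,0,1]]]'
python3 - <<'E'
from h import *
from station import monitor,eyes
goto(-.0205,0,.1,monitor.sense())
d=eyes.snapshot("wrist");np.savez("pics/w1.npz",**d)
m=cv2.resize(d["pixels"],(768,576),interpolation=cv2.INTER_CUBIC);cv2.imwrite("pics/w1.png",m[:,:,::-1])
for p in[(.029,0,.042),(-.078,.034,.034),(-.078,-.034,.034),(-.115,.042,.01),(-.115,-.042,.01),(.05,.042,.01),(.05,-.042,.01)]:
    u=px(d,w(*p));print(p,u.round(1),(u*1.5).round(0))
E
```

```text
t: 3.9
tcp_pos: [0.5335, -0.309, 0.1661]
tool_rot: [0.961, 0.278, -0.003, -0.003]
force: [-0.2, 0.3, 0.4]
finger_gap: 1.004
gripper_force: 0.0
t 3.9 tcp dock mm [-19.9   2.8 166.1] F [-0.16  0.35  0.45] gap 1.0043336289213147
shift [0.0038 0.0013 0.0826] turn [-0.06   0.031 -0.011] shift in goal axes [0.0035 0.0007 0.0827]
(0.029, 0, 0.042) [207.  185.5] [310. 278.]
(-0.078, 0.034, 0.034) [314.8 214.8] [472. 322.]
(-0.078, -0.034, 0.034) [319.5 148.6] [479. 223.]
(-0.115, 0.042, 0.01) [343.5 212.8] [515. 319.]
(-0.115, -0.042, 0.01) [351.7 136.6] [527. 205.]
(0.05, 0.042, 0.01) [195.6 212.6] [293. 319.]
(0.05, -0.042, 0.01) [189.5 136.8] [284. 205.]
```

View pics/w1.png

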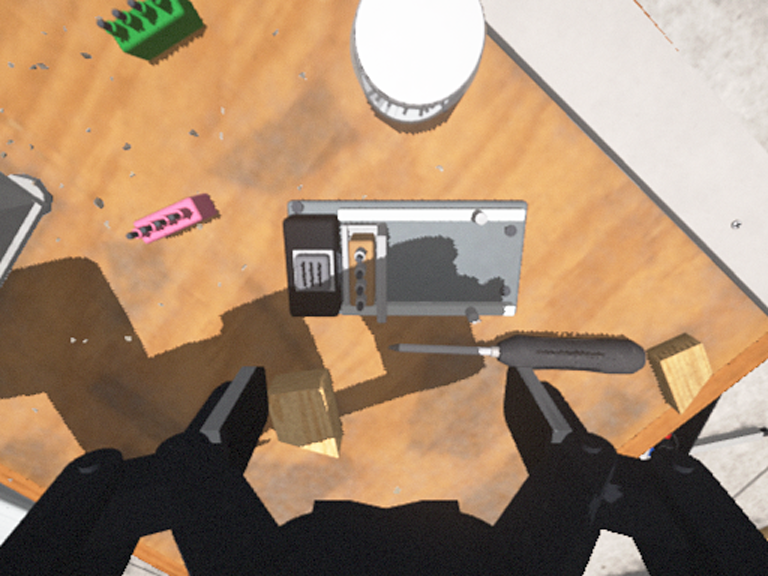

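The wrist view shows the key at (315,270), the pegs at (480,217) and (472,315), and the brown bit block at (360,270) in the tray. The dock sits about 2–3 mm to the −y side of my estimate. Green (150,25) and pink (170,218) are decoys. Next I'll check fingertip depth and descend.

```bash
python3 -m pendant '[[[0.002,0.001,0.02,-0.02,0.01,0,1],[0.002,0.001,0.02,-0.02,0.01,0,1],[0.002,0.001,0.02,-0.02,0.01,0,1],[0.001,0,0.02,0,0,0,1],[0,0,0,0,0,0,1],[0,0,0,0,0,0,1],[0,0,0,0,0,0,1]]]'
python3 - <<'E'
from h import *
from station import monitor,eyes
s=monitor.sense();goto(-.0215,-.0025,.06,s);print(s["qd"].round(3))
d=dict(np.load("pics/w1.npz"))
for u,v in[(258,372),(262,385),(510,372),(508,385),(235,440)]:print((dock(P(d,u/1.5,v/1.5))*1000).round(1))
d=eyes.snapshot("wrist");np.savez("pics/w2.npz",**d)
m=cv2.resize(d["pixels"],(768,576),interpolation=cv2.INTER_CUBIC);cv2.imwrite("pics/w2.png",m[:,:,::-1])
for p in[(.029,0,.042),(-.078,.034,.034),(-.078,-.034,.034),(-.115,.042,.01),(-.115,-.042,.01),(.05,.042,.01),(.05,-.042,.01)]:
    u=px(d,w(*p));print(p,(u*1.5).round(0))
E
```

```text
t: 4.65
tcp_pos: [0.5444, -0.3057, 0.1081]
tool_rot: [0.96, 0.28, 0.003, 0.004]
force: [-1.4, -0.6, 0.8]
finger_gap: 1.002
gripper_force: 0.0
t 4.65 tcp dock mm [-23.   -8.2 108.1] F [-1.42 -0.6   0.77] gap 1.001743557036657
shift [-0.0074 -0.0024  0.0601] turn [ 0.078 -0.037  0.035] shift in goal axes [-0.0071 -0.0018  0.0602]
[-0.006 -0.002 -0.    -0.001 -0.001 -0.001]
[ 22.9  -8.4 172.1]
[ 23.3  -1.3 168.7]
[-62.   -7.4 170.2]
[-62.2  -1.6 168.9]
[ 22.9  -0.9 196.7]
(0.029, 0, 0.042) [283. 334.]
(-0.078, 0.034, 0.034) [482. 383.]
(-0.078, -0.034, 0.034) [493. 266.]
(-0.115, 0.042, 0.01) [532. 374.]
(-0.115, -0.042, 0.01) [549. 241.]
(0.05, 0.042, 0.01) [266. 374.]
(0.05, -0.042, 0.01) [253. 240.]
```

View pics/w2.png

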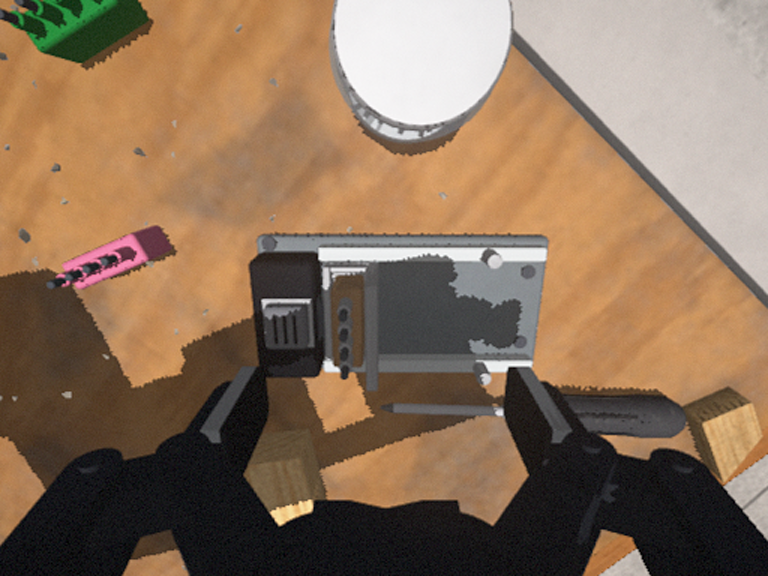

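The same small offset shows here: key (288,324), pegs (491,258) and (481,372). The pads straddle the tray correctly in x. I'll correct and descend to just above.

```bash
python3 -m pendant '[[[-0.0018,-0.0006,0.014,0.02,-0.01,0.01,1],[-0.0018,-0.0006,0.014,0.02,-0.01,0.01,1],[-0.0018,-0.0006,0.014,0.02,-0.01,0.01,1],[-0.0018,-0.0006,0.014,0.02,-0.01,0,1],[0,0,0,0,0,0,1],[0,0,0,0,0,0,1],[0,0,0,0,0,0,1],[0,0,0,0,0,0,1]]]'
python3 - <<'E'
from h import *
from station import monitor,eyes
s=monitor.sense();goto(-.0215,-.0025,.045,s);print(s["qd"].round(3))
d=eyes.snapshot("scene");np.savez("pics/s2.npz",**d)
m=cv2.resize(d["pixels"][110:260,220:420],None,fx=4,fy=4,interpolation=cv2.INTER_CUBIC);cv2.imwrite("pics/s2.png",m[:,:,::-1])
E
```

```text
t: 5.5
tcp_pos: [0.5381, -0.3076, 0.0625]
tool_rot: [0.96, 0.278, -0.001, -0.0]
force: [-0.6, -1.0, 0.3]
finger_gap: 1.002
gripper_force: 0.0
t 5.5 tcp dock mm [-21.2  -1.9  62.5] F [-0.55 -1.    0.34] gap 1.0015006882961708
shift [0.0008 0.0005 0.0218] turn [-0.01   0.007 -0.001] shift in goal axes [0.0008 0.0004 0.0218]
[ 0.001 -0.002  0.003  0.001 -0.001  0.002]
```

View pics/s2.png

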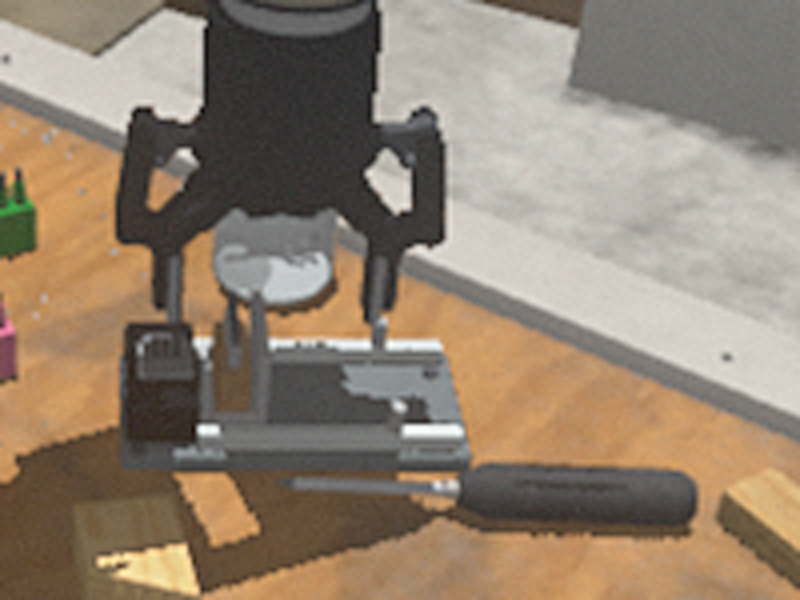

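The scene view shows the left finger (165,310) over the key (165,350) and the right finger (380,315) between the pegs in front of the tray plate (258,350). Descending.

```bash
python3 -m pendant '[[[0,0,0.004,0,0,0,1],[0,0,0.004,0,0,0,1],[0,0,0.004,0,0,0,1],[0,0,0.004,0,0,0,1],[0,0,0.004,0,0,0,1],[0,0,0.002,0,0,0,1],[0,0,0,0,0,0,1],[0,0,0,0,0,0,1]]]'
python3 - <<'E'
from h import *
from station import monitor,eyes
s=monitor.sense();goto(-.0215,-.0025,.036,s)
E
```

```text
t: 6.35
tcp_pos: [0.5377, -0.3073, 0.0443]
tool_rot: [0.96, 0.278, -0.001, -0.001]
force: [0.0, -0.5, -0.3]
finger_gap: 1.0
gripper_force: 0.0
t 6.35 tcp dock mm [-20.7  -1.7  44.3] F [ 0.04 -0.55 -0.29] gap 0.9997810831612941
shift [0.001  0.001  0.0104] turn [-0.02   0.01  -0.001] shift in goal axes [0.001  0.001  0.0104]
```

```bash
python3 -m pendant '[[[0,0,0.0025,0,0,0,1],[0,0,0.0025,0,0,0,1],[0,0,0.0025,0,0,0,1],[0,0,0.0025,0,0,0,1],[0,0,0,0,0,0,1],[0,0,0,0,0,0,1]]]'
python3 - <<'E'
from h import *
from station import monitor,eyes
s=monitor.sense();goto(-.0215,-.0025,.036,s)
E
```

```text
t: 6.95
tcp_pos: [0.5379, -0.3073, 0.0365]
tool_rot: [0.96, 0.278, -0.001, -0.001]
force: [0.1, 0.4, 4.6]
finger_gap: 1.001
gripper_force: 2.2
t 6.95 tcp dock mm [-20.8  -1.8  36.5] F [0.14 0.36 4.55] gap 1.0012351318485666
shift [0.0009 0.0008 0.0006] turn [-0.016  0.008 -0.001] shift in goal axes [0.0009 0.0008 0.0006]
```

```bash
python3 -m pendant '[[[0,0,0.001,0,0,0,1],[0,0,0.001,0,0,0,1],[0,0,0,0,0,0,1],[0,0,0,0,0,0,1]]]'
python3 - <<'E'
from h import *
from station import monitor,eyes
s=monitor.sense();goto(-.0215,-.0025,.036,s)
E
python3 -m pendant '[[[0,0,0,0,0,0,1],[0,0,0,0,0,0,1],[0,0,0,0,0,0,1],[0,0,0,0,0,0,1],[0,0,0,0,0,0,1],[0,0,0,0,0,0,1],[0,0,0,0,0,0,1],[0,0,0,0,0,0,1],[0,0,0,0,0,0,1],[0,0,0,0,0,0,1],[0,0,0,0,0,0,1],[0,0,0,0,0,0,1],[0,0,0,0,0,0,1],[0,0,0,0,0,0,1],[0,0,0,0,0,0,1],[0,0,0,0,0,0,1],[0,0,0,0,0,0,1]]]'
python3 - <<'E'
from h import *
from station import monitor,eyes
goto(-.0215,-.0025,.036,monitor.sense())
d=eyes.snapshot("scene");np.savez("pics/s3.npz",**d)
m=cv2.resize(d["pixels"][110:260,220:420],None,fx=4,fy=4,interpolation=cv2.INTER_CUBIC);cv2.imwrite("pics/s3.png",m[:,:,::-1])
E
```

```text
t: 7.35
tcp_pos: [0.5378, -0.3073, 0.0356]
tool_rot: [0.96, 0.278, -0.001, -0.001]
force: [0.7, 1.0, 8.6]
finger_gap: 0.998
gripper_force: 4.4
t 7.35 tcp dock mm [-20.8  -1.8  35.6] F [0.69 1.01 8.6 ] gap 0.9977115932435552
shift [ 0.0009  0.0009 -0.0005] turn [-0.017  0.008 -0.001] shift in goal axes [ 0.0009  0.0009 -0.0005]
t: 9.05
tcp_pos: [0.5378, -0.3073, 0.0356]
tool_rot: [0.96, 0.278, -0.001, -0.001]
force: [-0.3, 0.3, 8.7]
finger_gap: 1.001
gripper_force: 4.4
t 9.05 tcp dock mm [-20.8  -1.8  35.6] F [-0.26  0.26  8.7 ] gap 1.0009307261828684
shift [ 0.0009  0.0009 -0.0005] turn [-0.017  0.008 -0.002] shift in goal axes [ 0.0009  0.0009 -0.0005]
```

View pics/s3.png

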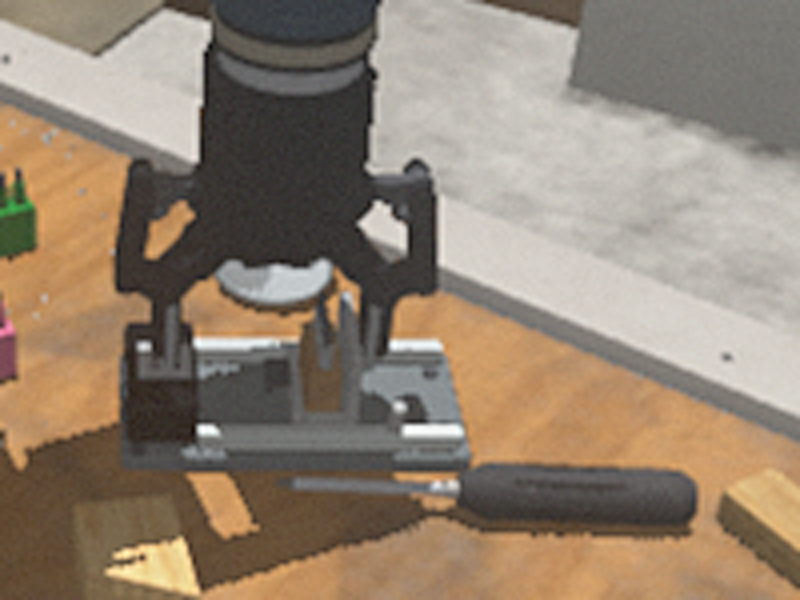

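The key is down at its stop. The tray has popped to the right finger: plate (350,350), finger pad (372,340), block upright at (322,370). I'll wait a bit longer and check that it rests on the finger.

```bash
python3 -m pendant '[[[0,0,0,0,0,0,1],[0,0,0,0,0,0,1],[0,0,0,0,0,0,1],[0,0,0,0,0,0,1],[0,0,0,0,0,0,1],[0,0,0,0,0,0,1],[0,0,0,0,0,0,1],[0,0,0,0,0,0,1],[0,0,0,0,0,0,1],[0,0,0,0,0,0,1]]]'
python3 - <<'E'
from h import *
from station import monitor,eyes
s=monitor.sense();goto(-.0215,-.0025,.036,s);print(s["gripper_force"])
d=eyes.snapshot("scene");np.savez("pics/s4.npz",**d)
m=cv2.resize(d["pixels"][160:230,240:350],None,fx=7,fy=7,interpolation=cv2.INTER_CUBIC);cv2.imwrite("pics/s4.png",m[:,:,::-1])
E
```

```text
t: 10.1
tcp_pos: [0.5379, -0.3074, 0.0356]
tool_rot: [0.961, 0.278, -0.001, -0.001]
force: [0.1, 0.4, 8.8]
finger_gap: 1.0
gripper_force: 6.5
t 10.1 tcp dock mm [-20.9  -1.8  35.6] F [0.12 0.4  8.77] gap 1.0001773778746648
shift [ 0.0009  0.0007 -0.0005] turn [-0.016  0.008 -0.002] shift in goal axes [ 0.0009  0.0007 -0.0005]
6.45138316496741
```

View pics/s4.png

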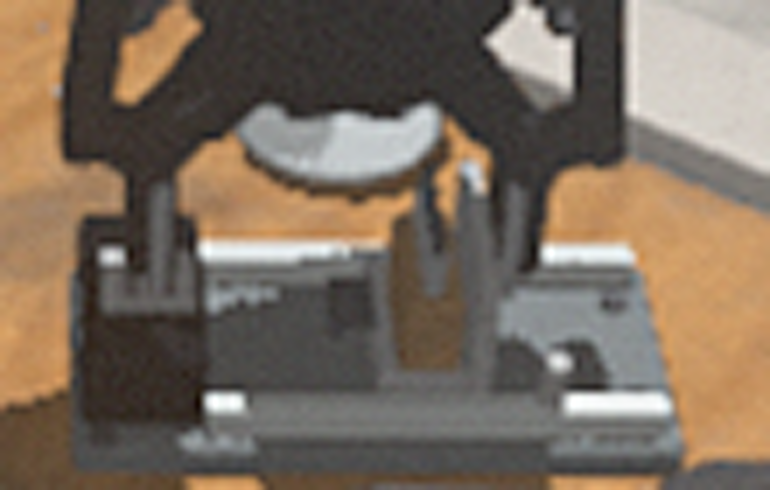

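```bash
python3 -m pendant '[[[0,0,0,0,0,0,1],[0,0,0,0,0,0,1],[0,0,0,0,0,0,1],[0,0,0,0,0,0,1],[0,0,0,0,0,0,1]]]'
python3 - <<'E'
from h import *
from station import monitor,eyes
s=monitor.sense();print(s["t"],s["force"],s["gripper_force"])
d=eyes.snapshot("scene");b=d["pixels"][175:220,285:312].astype(np.float32).mean(2)
for n in("s3","s4"):
    a=np.load(f"pics/{n}.npz")["pixels"][175:220,285:312].astype(np.float32).mean(2);print(n,np.abs(a-b).mean(),cv2.phaseCorrelate(a,b))
for n,x in(("s4",np.load("pics/s4.npz")),("now",d)):
    x=dict(x)
    Q=[dock(P(x,u,v))*1000 for u in range(296,318) for v in range(178,215)];Q=np.array(Q)
    k=Q[(Q[:,2]>25)&(Q[:,2]<56)&(abs(Q[:,1])<32)];print(n,[(z,k[(k[:,2]>z)&(k[:,2]<z+10)&(k[:,1]>15),0].round(0).tolist()) for z in(30,42)])
for nm,p in(("jar",(.6527,-.2528,.086)),("offcut",(.398,-.32,.03))):print(nm,P(d,*px(d,p)))
E
```

```text
t: 10.65
tcp_pos: [0.5379, -0.3074, 0.0356]
tool_rot: [0.96, 0.278, -0.001, -0.001]
force: [-0.3, -0.2, 8.6]
finger_gap: 1.001
gripper_force: 6.5
10.65 [-0.26660436 -0.15548102  8.58992853] 6.451776580070145
s3 5.2565155 ((0.6571542415837861, 0.5026774377484386), 1.0276699435073162)
s4 2.3316872 ((0.503328560449841, 0.3946010417742123), 0.9846436229752905)
s4 [(30, [-42.0, -42.0, -42.0, -42.0, -43.0, -44.0, -44.0, -46.0, -46.0, -46.0, -46.0, -46.0, -47.0, -48.0, -48.0, -48.0, -49.0, -49.0, -49.0, -49.0, -51.0, -51.0, -51.0, -51.0, -53.0, -53.0, -53.0, -53.0, -54.0, -55.0, -55.0, -55.0, -57.0, -57.0, -57.0, -59.0, -59.0, -59.0, -59.0, -60.0, -60.0, -60.0, -60.0, -62.0, -61.0, -62.0, -62.0, -63.0, -63.0, -63.0, -63.0, -64.0]), (42, [-41.0, -43.0, -43.0, -43.0, -45.0, -45.0, -45.0, -45.0, -47.0, -47.0, -47.0, -47.0, -47.0, -47.0, -49.0, -49.0, -49.0, -49.0, -49.0, -51.0, -51.0, -51.0, -51.0, -51.0, -53.0, -52.0, -52.0, -55.0, -54.0, -54.0, -56.0, -56.0, -59.0, -59.0, -59.0, -59.0, -59.0, -61.0, -60.0, -61.0, -61.0, -61.0, -62.0, -62.0, -63.0, -63.0, -64.0, -65.0, -65.0, -65.0])]
now [(30, [-42.0, -42.0, -42.0, -42.0, -42.0, -44.0, -44.0, -45.0, -46.0, -46.0, -46.0, -47.0, -47.0, -48.0, -48.0, -49.0, -49.0, -49.0, -50.0, -51.0, -51.0, -51.0, -51.0, -53.0, -53.0, -53.0, -53.0, -54.0, -55.0, -55.0, -55.0, -57.0, -57.0, -57.0, -59.0, -60.0, -60.0, -60.0, -60.0, -61.0, -62.0, -62.0, -62.0, -63.0, -63.0, -64.0, -64.0]), (42, [-42.0, -41.0, -43.0, -43.0, -45.0, -45.0, -47.0, -47.0, -47.0, -47.0, -47.0, -48.0, -48.0, -49.0, -49.0, -49.0, -49.0, -51.0, -51.0, -51.0, -51.0, -51.0, -53.0, -53.0, -54.0, -54.0, -56.0, -56.0, -59.0, -59.0, -59.0, -59.0, -59.0, -59.0, -59.0, -61.0, -61.0, -61.0, -62.0, -62.0, -63.0, -63.0, -63.0, -64.0, -64.0, -64.0, -64.0])]
jar [ 0.50455254 -0.32349928  0.18046293]
offcut [ 0.39537006 -0.32153235  0.03279119]
```

```bash
python3 -c "
from station import job
print(job.sign_off())"
```

```text
the job is handed in; nothing more can be done
None
```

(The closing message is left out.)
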